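# Gauge the blued arbor at ratchet pressure

### The job

Lay the blued arbor in the gauge's V-cradle with its thick end leading, and slide it gently along the groove, under the spindle, until it is home against the brass end stop. Then close the gauge on it by turning the brass ratchet on top clockwise until the ratchet slips; let it slip some 30 to 60 degrees and no more, so that the arbor is left clamped at ratchet pressure. Do not tighten it harder than that by the thimble sleeve, and leave the walnut case, the bell cup and the screwdriver where they are.

Things in the scene. Friction and masses are not known exactly. Their poses are not given: they have to be found in the camera images.
- gauge: Green bench gauge, bolted down: base 100 (x) x 130 (y) x 20 mm and a 30 mm wide C-frame: column at y 42 to 68, top arm at z 88 to 112, y -14 to 68, with an upright micrometer head. Origin: bench level, under the spindle axis. y runs along the V-groove towards end stop and column; the cradle is open at -y. Its thimble sleeve: radius 12, z 125 to 158, on the spindle axis.
- cradle (a point): Point on the gauge, 44.5 mm above its origin (axes as the gauge): where the axis of a seated arbor passes under the spindle. The dark steel V-cradle spans y -45 to +34, 34 mm wide; its 90 degree groove along y has its bottom line 8.5 mm below this point, its rims level with it, 8.5 mm either side. The end stop's face is at y +30.
- end_stop: Brass end stop of the cradle, fixed to the gauge, 16 x 6 x 22 mm. Origin: middle of its -y face (the face the arbor's thick end meets), on the gauge at x 0, y +30, z 48.5. Axes as the gauge.
- head: Upright micrometer head of the gauge with all it carries. Origin: as the gauge's. Its spindle does not rotate; its 8 mm steel tip slides straight down onto the arbor at the gauge's x 0, y 0. The tip is a screwed-in one set out by an unknown amount: its face starts 1.8 to 5.4 mm above the top of a seated arbor, and the thimble does not tell how far.
- thimble (a joint): Turn of the thimble sleeve in rad, growing clockwise seen from above, from no fixed zero. It drives the spindle down 10 mm per turn (1.59 mm per rad), itself staying at one height. Its friction, about 0.028 N m, holds it where it is left. A red mark on the sleeve turns with it.
- ratchet (a joint): How far the ratchet cap has slipped round on the thimble, rad, growing clockwise from above, 0 at the start. Below about 0.05 N m the cap carries the thimble with it; at that torque it slips steadily, either way round. The free thimble takes 0.028 N m to turn; slip comes when the spindle presses the arbor with about 14 N, some 0.4 rad after first touch.
- ratchet_top (a point): Centre of the top face of the brass ratchet cap: knurled upright cylinder, 16 mm diameter, 22 mm tall, 184 mm above the bench, on the spindle axis. The sleeve begins 26 mm below this point. The cap does not move up or down. Rotates with the cap, a red line on it shows its turn.
- arbor: Blued steel arbor, about 93 g: body 12 mm diameter, 80 mm long, and stub 8 mm diameter, 55 mm long, on one axis. Origin: on the axis at the step. +y points along the axis to the thick end; it may be rolled about y. Centre of mass 24 mm from the step, in the body. At the start it lies in a wooden rest, axis level 22.5 mm above the bench, the stub free all round.
- arbor_tip (a point): Centre of the arbor's thick end face, 80 mm from the step. Axes as the arbor.
- arbor_grip (a point): Middle of the arbor's stub (8 mm diameter), on the axis, 27 mm from the step and 107 mm from the thick end: the place to hold it. Axes as the arbor.
- rest: Light wooden V-rest, fixed, 42 x 60 mm, 22.5 mm high, groove along its y; holds the arbor's thick body at the start. Origin: centre of its underside.
- walnut_case: Cracked walnut metronome case, standing pyramid 116 x 116 x 195 mm, 0.7 kg, loose. Origin: centre of its underside.
- bell_cup: Bronze bell cup, bowl 60 mm across and 30 mm high, loose. Origin: centre of its underside.
- screwdriver: Screwdriver lying on the bench, loose, about 200 mm long along its x, handle towards -x. Origin at its middle, on the underside.
Not all that is in view belongs to the job. Of the things that look like the arbor, the middle-sized one is meant.

How it is judged:
By the outcome, as a careful person would: the job done as asked, in the order asked, and still so for the second after the job is handed in, with the robot touching nothing.
It also fails if it takes over 72 s, if anything falls off the work surface, if the arm or the gripper's body presses on something with over 40 N, if the wrist force passes 120 N, or if a joint passes its speed limit or range.

### The arm

A 6-joint arm with a two-finger parallel gripper is mounted at the origin on the work surface. World frame = base frame: x ahead of the robot, y to its left, z up, the work surface at z = 0. Lengths are in m, angles in degrees, forces in N, time in s.
With the tool pointing down it reaches from about 0.35 to 0.775 m from the base axis. Payload 7.3 kg.
Tool frame: the origin (TCP) lies midway between the tips of the shut fingers; the grasp point (between the pads) lies 19 mm behind it (bot.grip_point_offset is the distance from the TCP to the grasp point, in m); z points along the fingers, y is the line along which they close (so a half turn about z gives the same grasp; the last joint's range is limited). The gripper opens to 92 mm and grips with 3 to 60 N. Pads are 19 mm wide; open, the fingers measure 130 mm over their backs; the gripper's body (75 mm by 190 mm) begins 47 mm behind the grasp point.
Start: joints at [60.218, 19.595, 87.324, -0, 73.075, -8.365], TCP at [0.192, 0.489, 0.227] pointing down, gripper open.
Joint ranges: [-145.02, 145.02], [-44.19, 115.74], [2.07, 154.8], [-57.11, 237.11], [16.16, 152.29], [-177.93, 177.93]. Speed limits (degrees/s): [147.25, 147.25, 180, 180, 180, 180].

### API

Orientations are given as a 3x3 rotation matrix whose columns are the frame's x, y, z axes.
In Python, from rig import bot gives the robot as it stands.
- The arm moves only by the tool step_arm, never from a script. Its argument "deltas" is a list of rows, each a list of 7 numbers: the shift along the tool's x, y, z each as a share of 100 mm, from -1 to 1, then the turn, a rotation vector about the tool's x, y, z each as a share of 180 degrees, from -1 to 1, then the opening, from 0 (shut) to 1 (fully open). A call has 1 to 8 rows; each row is the pose to reach, as a shift and turn from the pose commanded when the call began, along the tool's axes at that moment, turning the shorter way round; what a row does not reach only later rows make up. A row lasts 1/12 s, in which the tool goes at most 41.7 mm and 7.16 degrees, less where a joint would pass 70% of its speed; a pose out of reach is approached as far as the arm can. A call with a number of a shift or a turn outside -1 to 1 is refused whole. A call with a gripper value outside its range is refused whole. The fingers move at their own pace and stop on an object; "grip_force" is the grip in N (left out, the last holds). Time passes only in rows, so rows that repeat a pose let the fingers close. It gives the time, the measured TCP pose, the force, the opening and the grip force at its end, in the units of the state.
- bot.state(): the state, without advancing time (a new reading comes with each control period).
- bot.read_camera(name): name is "scene" or "top"; returns a dict with "frame" (400x640x3 uint8, red, green, blue), "fx", "fy", "cx", "cy" (pixels), "rvec" (rotation vector, rad) and "tvec" (3), from world to camera coordinates, as OpenCV has them. Camera axes: x right, y down, z forward; pixel columns grow to the right and rows downward; lengths in m; the calibration is good to about 2 mm. A picture is of the moment at which its call begins. There is no depth.
- bot.finish_job(): hands the job in; it is judged then, once.
The state is a dict: "clock": time; "q": joint angles; "qd": joint speeds; "joint_torque": joint torques, N m; "ee_pos": TCP position; "tcp_rot": TCP orientation; "contact_force": force on the tool from outside, world axes, zero at the start; "ft_torque": the same for the moment, N m; "width": finger opening in m; "finger_force": force on a finger pad.
Only numpy, scipy, OpenCV 4.12 (cv2) and the standard library are available. Lean on these libraries where they do the work, as an engineer would, in place of code of your own. Each camera call takes 0.05 s, during which the arm holds its last target. There are 200 camera calls.

## Working session

There is one attempt and no reset: what is moved stays moved. The work goes in short steps, Python scripts to look and compute and a tool call to move; the robot and the scene stay as the last step left them, time stands still between calls to the robot, and variables do not carry over. Pictures are saved under pics/ and viewed, at most 10 in all, crops included, and the job is handed in when it is done.

Besides the shell and the picture viewer there is one more tool, called after "Call:" as a command line: name --pt "numbers of a row" for each row, then --argument value for the rest. step_arm: Moves the arm, as the interface text tells. Its arguments: {"type":"object","properties":{"deltas":{"type":"array","items":{"type":"array","items":{"type":"number"}}},"grip_force":{"type":"number"}},"required":["deltas"]}

```bash
mkdir -p pics && ls
python3 - <<'E'
from rig import bot
import cv2
for n in("scene","top"):
    c=bot.read_camera(n); cv2.imwrite(f"pics/{n}0.png",c["frame"][:,:,::-1])
    print(n,[c[k] for k in("fx","fy","cx","cy","rvec","tvec")])
print(bot.state()["tcp_rot"],bot.grip_point_offset)
E
```

```text
pics
scene [370.01776998117276, 370.01776998117276, 321.39114740984655, 198.47603327905796, array([ 1.24920729,  2.28559416, -0.93025584]), array([ 0.34729205, -0.22455466,  1.45572814])]
top [431.512066331022, 431.512066331022, 327.93672207048206, 195.24191545076704, array([ 2.12500809, -2.09243096,  0.21907474]), array([-0.04350167,  0.58218901,  1.02040493])]
[[-9.30962379e-01  3.65114454e-01 -6.95835513e-04]
 [ 3.65115056e-01  9.30961635e-01 -1.19561054e-03]
 [ 2.11261479e-04 -1.36712845e-03 -9.99999043e-01]] 0.0188
```

View pics/scene0.png

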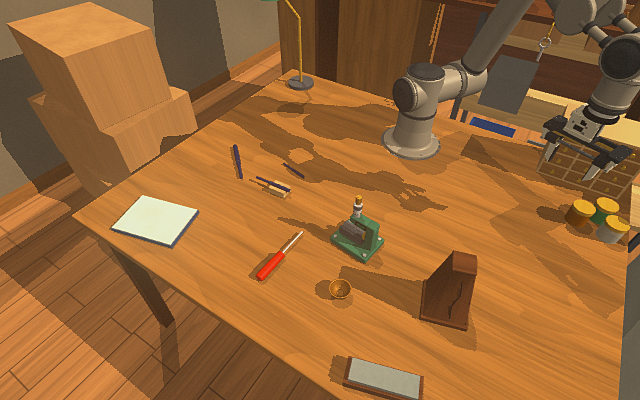

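View pics/top0.png

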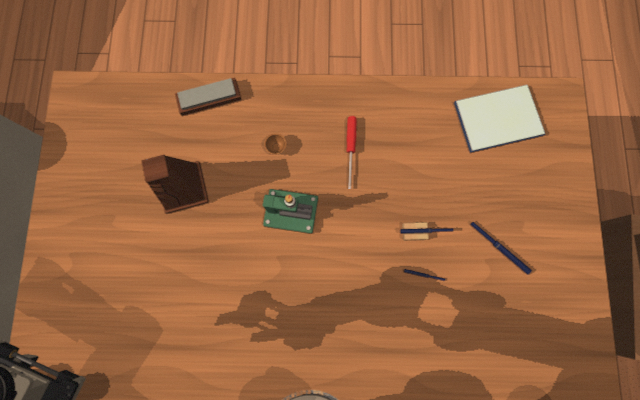

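The top view has the gauge at about (290,211) with its groove opening to the right, and the arbor in its rest at about (430,230) with its stub pointing right. The case is at (175,185), the cup at (276,144) and the screwdriver at (351,150). I'll enlarge the two work areas next.

Run:
```python
import cv2,numpy as np
t=cv2.imread("pics/top0.png"); s=cv2.imread("pics/scene0.png")
r=lambda im,x,y,w,h:cv2.resize(im[y:y+h,x:x+w],(400,300),interpolation=cv2.INTER_CUBIC)
# all 80x60 crops -> x5
cv2.imwrite("pics/crop0.png",np.vstack([np.hstack([r(t,250,180,80,60),r(t,392,200,80,60)]),np.hstack([r(s,320,190,80,60),r(s,235,160,80,60)])]))
```

```text
(no output)
```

View pics/crop0.png

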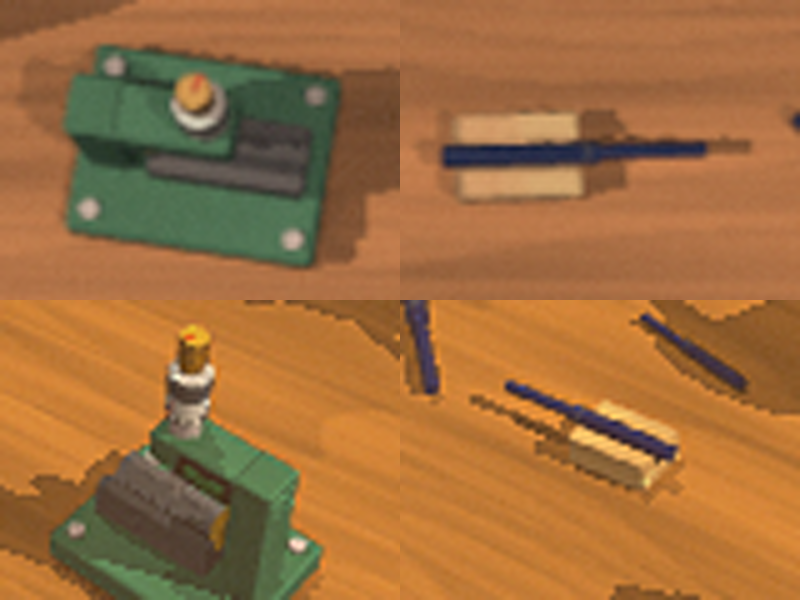

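Crop corners of the gauge base (top view, ×5): (98,45), (340,80), (312,266), (68,232), with the ratchet top at (195,88). The arbor's thick end is at (443,155) and its stub end at (706,149). I'll fit the poses from both cameras.

```bash
cat > h.py <<'E'
import numpy as np,cv2
from rig import bot
from scipy.optimize import least_squares
from scipy.spatial.transform import Rotation as Ro
CAM={"scene":dict(f=370.01777,c=(321.391147,198.476033),r=(1.24920729,2.28559416,-.93025584),t=(.34729205,-.22455466,1.45572814)),
"top":dict(f=431.512066,c=(327.936722,195.241915),r=(2.12500809,-2.09243096,.21907474),t=(-.04350167,.58218901,1.02040493))}
def proj(n,P):
    k=CAM[n];K=np.array([[k['f'],0,k['c'][0]],[0,k['f'],k['c'][1]],[0,0,1]])
    return cv2.projectPoints(np.array(P,float).reshape(-1,1,3),np.array(k['r']),np.array(k['t']),K,None)[0][:,0]
def W(p,P):  # planar pose (x,y,yaw deg) applied to local points (m)
    P=np.array(P,float).reshape(-1,3)
    return Ro.from_euler('z',p[2],degrees=True).apply(P)+[p[0],p[1],0]
def fit(obs,p0):
    f=lambda p:np.concatenate([(proj(n,W(p,P))[0]-uv) for n,P,uv in obs])
    s=least_squares(f,p0,x_scale=[.1,.1,10],loss='soft_l1');return s.x,f(s.x).reshape(-1,2)
def u(X,Y,x0,y0,s=5): return np.array([(X+.5)/s-.5+x0,(Y+.5)/s-.5+y0])
E
cat > m.py <<'E'
from h import *
T=lambda X,Y:u(X,Y,250,180); S=lambda X,Y:u(X,Y-300,320,190)
b=.02
obs=[("top",(.05,.065,b),T(98,45)),("top",(.05,-.065,b),T(340,80)),("top",(-.05,-.065,b),T(312,266)),("top",(-.05,.065,b),T(68,232)),("top",(0,0,.184),T(195,88))]
g,r=fit(obs,[.55,0,0]);print("gauge top",g,r.round(2).tolist())
for P in[(.05,.065,b),(.05,-.065,b),(-.05,-.065,b),(-.05,.065,b),(0,0,.184)]:
    uv=proj("scene",W(g,P))[0];print(P,((uv+.5-[320,190])*5-.5+[0,300]).round(0))
T2=lambda X,Y:u(X-400,Y,392,200);S2=lambda X,Y:u(X-400,Y-300,235,160);z=.0225
o=[("top",(0,.08,z),T2(443,155)),("top",(0,-.055,z),T2(706,149)),("top",(0,0,z),T2(596,153))]
a,r=fit(o,[.5,-.2,0]);print("arbor top",a,r.round(2).tolist())
o2=o+[("scene",(0,.08,z),S2(674,454)),("scene",(0,-.055,z),S2(508,386))]
a,r=fit(o2,a);print("arbor both",a,r.round(2).tolist())
for P in [(0,.08,z),(0,-.055,z)]:
    print(((proj("scene",W(a,P))[0]+.5-[235,160])*5-.5+[400,300]).round())
E
python3 m.py
```

```text
gauge top [ 0.54995844  0.06091084 -7.08434042] [[0.13, -0.19], [0.93, -0.46], [0.92, 0.2], [-0.37, 0.01], [-4.08, 0.33]]
(0.05, 0.065, 0.02) [227. 649.]
(0.05, -0.065, 0.02) [ 46. 532.]
(-0.05, -0.065, 0.02) [147. 435.]
(-0.05, 0.065, 0.02) [324. 541.]
(0, 0, 0.184) [209. 341.]
arbor top [ 0.50438317 -0.2994699   2.16358441] [[-0.29, 0.09], [-0.09, 0.11], [0.4, -0.21]]
arbor both [ 0.50441595 -0.29933671  2.46305798] [[-0.34, 0.24], [-0.15, -0.01], [0.35, -0.22], [-0.22, 0.09], [0.06, -0.26]]
[673. 454.]
[508. 385.]
```

```bash
cat >> m.py <<'E'
print("---")
R=[("top",(0,0,.184),T(195,88)),("scene",(0,0,.184),S(195,335))]
B=[("top",(.05,.065),T(98,45)),("top",(.05,-.065),T(340,80)),("top",(-.05,-.065),T(312,266)),("top",(-.05,.065),T(68,232)),("scene",(.05,-.065),S(51,545)),("scene",(-.05,.065),S(322,548))]
def f(p):
    return np.concatenate([proj(n,W(p,P))[0]-v for n,P,v in R]+[proj(n,W(p,(P[0],P[1]+p[3],b)))[0]-v for n,P,v in B])
s=least_squares(f,[.55,.06,-7,0.],x_scale=[.1,.1,10,.01],loss='soft_l1');g=s.x;print(g,f(g).reshape(-1,2).round(2).tolist())
gy=W([0,0,g[2]],(0,1,0))[0]
print("gy",gy,"grip pt",W(a,(0,-.027,z)))
st=bot.state();print(st["ee_pos"],st["contact_force"],st["ft_torque"],st["width"])
E
python3 m.py | sed -n '/---/,$p'
```

```text
---
[ 0.54963493  0.05215962 -6.96279153  0.01033103] [[-0.13, 0.53], [-0.01, -0.17], [-0.48, -0.5], [0.32, -0.88], [0.39, -0.22], [-0.91, -0.3], [-0.72, -2.13], [0.82, -0.97]]
gy [0.12122475 0.99262509 0.        ] grip pt [[ 0.50557628 -0.32631177  0.0225    ]]
[0.19147844 0.48843887 0.22611223] [-0.43203354 -0.28400211  0.27769773] [-0.03641079 -0.03669686  0.0221465 ] 0.0916630607376283
```

Call:
step_arm --pt "-1 -1 -0.4 0 0 0.366 0.45" --pt "-1 -1 -0.4 0 0 0.366 0.45" --pt "-1 -1 -0.4 0 0 0.366 0.45" --pt "-1 -1 -0.4 0 0 0.366 0.45" --pt "-1 -1 -0.4 0 0 0.366 0.45" --pt "-1 -1 -0.4 0 0 0.366 0.45" --pt "-1 -1 -0.4 0 0 0.366 0.45" --pt "-1 -1 -0.4 0 0 0.366 0.45"

```text
clock: 0.77
ee_pos: [0.2483, 0.3588, 0.2666]
tcp_rot: [[-0.189, 0.982, -0.0], [0.982, 0.189, -0.0], [-0.0, -0.0, -1.0]]
contact_force: [-0.2, -1.1, -0.1]
width: 0.044
finger_force: 0.0
```

Call:
step_arm --pt "-1 0.4 0 0 0 0 0.45" --pt "-1 0.4 0 0 0 0 0.45" --pt "-1 0.4 0 0 0 0 0.45"

```text
clock: 1.02
ee_pos: [0.3077, 0.2668, 0.2664]
tcp_rot: [[-0.197, 0.98, -0.0], [0.98, 0.197, -0.001], [-0.001, -0.0, -1.0]]
contact_force: [0.3, 0.3, -0.1]
width: 0.0409
finger_force: 0.0
```

Call:
step_arm --pt "-1 0.4 0 0 0 0 0.45" --pt "-1 0.4 0 0 0 0 0.45" --pt "-1 0.4 0 0 0 0 0.45"

```text
clock: 1.27
ee_pos: [0.3671, 0.1759, 0.2666]
tcp_rot: [[-0.195, 0.981, 0.0], [0.981, 0.195, -0.001], [-0.001, 0.0, -1.0]]
contact_force: [0.5, 0.8, -0.6]
width: 0.0413
finger_force: 0.0
```

Call:
step_arm --pt "-1 0.4 0 0 0 0 0.45" --pt "-1 0.4 0 0 0 0 0.45" --pt "-1 0.4 0 0 0 0 0.45"

```text
clock: 1.52
ee_pos: [0.4261, 0.0854, 0.2665]
tcp_rot: [[-0.194, 0.981, 0.0], [0.981, 0.194, -0.001], [-0.001, 0.0, -1.0]]
contact_force: [0.4, 1.3, 0.4]
width: 0.0409
finger_force: 0.0
```

Call:
step_arm --pt "-1 0 0 0 0 0 0.45" --pt "-1 0 0 0 0 0 0.45" --pt "-1 0 0 0 0 0 0.45"

```text
clock: 1.77
ee_pos: [0.4447, -0.0136, 0.2662]
tcp_rot: [[-0.193, 0.981, -0.001], [0.981, 0.193, -0.001], [-0.001, -0.001, -1.0]]
contact_force: [-0.1, -0.3, 0.0]
width: 0.0412
finger_force: 0.0
```

Call:
step_arm --pt "-1 0 0 0 0 0 0.45" --pt "-1 0 0 0 0 0 0.45" --pt "-1 0 0 0 0 0 0.45"

```text
clock: 2.02
ee_pos: [0.4642, -0.1119, 0.2662]
tcp_rot: [[-0.193, 0.981, -0.0], [0.981, 0.193, -0.001], [-0.001, -0.001, -1.0]]
contact_force: [-0.2, -0.7, -0.5]
width: 0.0415
finger_force: 0.0
```

Call:
step_arm --pt "-1 0 0 0 0 0 0.45" --pt "-1 0 0 0 0 0 0.45" --pt "-1 0 0 0 0 0 0.45"

```text
clock: 2.27
ee_pos: [0.4836, -0.2101, 0.266]
tcp_rot: [[-0.193, 0.981, -0.0], [0.981, 0.193, -0.001], [-0.001, -0.001, -1.0]]
contact_force: [-0.3, 0.1, -0.6]
width: 0.0412
finger_force: 0.0
```

Call:
step_arm --pt "-1 0 0.8 0 0 0.047 0.45" --pt "-1 0 0.8 0 0 0.047 0.45" --pt "-1 0 0.8 0 0 0.047 0.45" --pt "-1 0 0.8 0 0 0.047 0.45"

```text
clock: 2.6
ee_pos: [0.5011, -0.3068, 0.1804]
tcp_rot: [[-0.046, 0.999, -0.007], [0.999, 0.046, 0.004], [0.004, -0.007, -1.0]]
contact_force: [-1.4, 0.2, -0.4]
width: 0.0411
finger_force: 0.0
```

Call:
step_arm --pt "-0.2 0.04 1 0 0 0 0.45" --pt "-0.2 0.04 1 0 0 0 0.45" --pt "-0.2 0.04 1 0 0 0 0.45" --pt "-0.2 0.04 1 0 0 0 0.45" --pt "-0.2 0.04 1 0 0 0 0.45"

```text
clock: 3.02
ee_pos: [0.5077, -0.3228, 0.0863]
tcp_rot: [[-0.049, 0.999, -0.002], [0.999, 0.049, 0.002], [0.002, -0.002, -1.0]]
contact_force: [1.4, 0.5, 0.3]
width: 0.0415
finger_force: 0.0
```

Run:
```python
from h import *
s=bot.state();print(s["ee_pos"],s["tcp_rot"].tolist() if hasattr(s["tcp_rot"],'tolist') else s["tcp_rot"],s["q"])
c=bot.read_camera("top")["frame"][:,:,::-1];d=bot.read_camera("scene")["frame"][:,:,::-1]
r=lambda im,x,y:cv2.resize(im[y:y+75,x:x+100],(400,300),interpolation=cv2.INTER_CUBIC)
cv2.imwrite("pics/g1.png",np.hstack([r(c,400,190),r(d,225,130)]))
```

```text
[ 0.50769871 -0.32276101  0.08631835] [[-0.04940882854769078, 0.9987773087646049, -0.0016294657031475815], [0.9987769352013572, 0.0494116911049935, 0.0017659252329134136], [0.0018442807075988385, -0.0015402204639443798, -0.9999971131706301]] [-3.97509832e+01  3.53593973e+01  8.48766802e+01  2.09097039e-02
  5.99004034e+01 -4.25936477e+01]
```

View pics/g1.png

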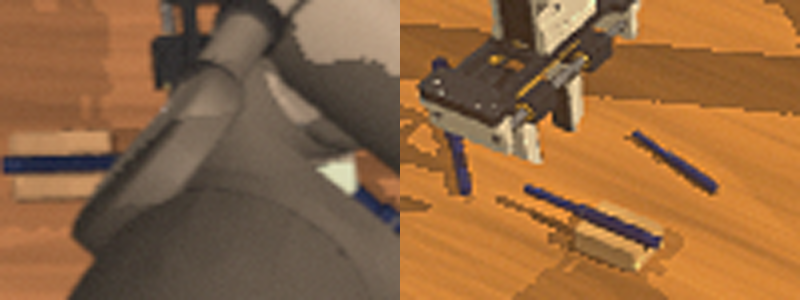

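The gripper hangs over the stub. In the right crop the fingers are at about (540,130) and the stub runs from (528,188) to (580,210). Next I descend and grip.

Call:
step_arm --pt "-0.03 -0.02 0.4 0 0 0 0.45" --pt "-0.03 -0.02 0.7 0 0 0 0.45" --pt "-0.03 -0.02 0.8 0 0 0 0.45" --pt "-0.03 -0.02 0.8 0 0 0 0.45"

```text
clock: 3.45
ee_pos: [0.5056, -0.3257, 0.006]
tcp_rot: [[-0.05, 0.999, -0.002], [0.999, 0.05, 0.002], [0.002, -0.002, -1.0]]
contact_force: [-0.3, 0.0, 0.4]
width: 0.0414
finger_force: 0.0
```

Call:
step_arm --pt "0 0 0 0 0 0 0.15" --pt "0 0 0 0 0 0 0.0" --pt "0 0 0 0 0 0 0.0" --pt "0 0 0 0 0 0 0.0" --pt "0 0 0 0 0 0 0.0" --pt "0 0 0 0 0 0 0.0" --pt "0 0 0 0 0 0 0.0" --grip_force 40

```text
clock: 4.03
ee_pos: [0.5066, -0.3269, 0.0072]
tcp_rot: [[-0.049, 0.999, 0.001], [0.999, 0.049, -0.001], [-0.001, 0.001, -1.0]]
contact_force: [1.3, -0.0, 1.6]
width: 0.0068
finger_force: 40.0
```

Call:
step_arm --pt "0 0 -0.1 0 0 0 0" --pt "0 0 -0.25 0 0 0 0" --pt "0 0 -0.45 0 0 0 0" --pt "0 0 -0.6 0 0 0 0" --pt "0 0 -0.7 0 0 0 0" --pt "0 0 -0.75 0 0 0 0"

```text
clock: 4.53
ee_pos: [0.5065, -0.3271, 0.0835]
tcp_rot: [[-0.049, 0.999, 0.002], [0.999, 0.049, -0.001], [-0.001, 0.002, -1.0]]
contact_force: [-0.5, -0.2, -1.5]
width: 0.0068
finger_force: 40.0
```

Call:
step_arm --pt "0.15 0.02 0 0 0 0 0" --pt "0.35 0.05 0 0 0 0 0" --pt "0.6 0.09 0 0 0 0 0" --pt "0.85 0.14 0 0 0 0 0"

```text
clock: 4.87
ee_pos: [0.5149, -0.2392, 0.0806]
tcp_rot: [[-0.048, 0.999, -0.002], [0.999, 0.048, 0.002], [0.002, -0.002, -1.0]]
contact_force: [0.8, 0.3, -2.0]
width: 0.0066
finger_force: 40.0
```

Call:
step_arm --pt "0.25 0.05 0 0 0 0 0" --pt "0.5 0.09 0 0 0 0 0" --pt "0.75 0.13 0 0 0 0 0" --pt "0.85 0.14 0 0 0 0 0"

```text
clock: 5.2
ee_pos: [0.5247, -0.1514, 0.0807]
tcp_rot: [[-0.052, 0.999, -0.003], [0.999, 0.052, 0.002], [0.002, -0.003, -1.0]]
contact_force: [-0.4, 0.4, -2.0]
width: 0.0068
finger_force: 40.0
```

Call:
step_arm --pt "0.2 0.04 0 0 0 0.013 0" --pt "0.4 0.08 0 0 0 0.026 0" --pt "0.6 0.12 0 0 0 0.04 0" --pt "0.7 0.14 0 0 0 0.053 0" --pt "0.75 0.14 0 0 0 0.053 0" --pt "0.75 0.14 0 0 0 0.053 0"

```text
clock: 5.7
ee_pos: [0.5353, -0.0788, 0.0811]
tcp_rot: [[0.114, 0.993, -0.001], [0.993, -0.114, 0.001], [0.0, -0.001, -1.0]]
contact_force: [-0.3, -0.7, -0.6]
width: 0.0069
finger_force: 40.0
```

Run:
```python
from h import *
s=bot.state();print(s["ee_pos"],s["q"],s["width"],s["contact_force"],s["ft_torque"])
c=bot.read_camera("top")["frame"][:,:,::-1];d=bot.read_camera("scene")["frame"][:,:,::-1]
r=lambda im,x,y:cv2.resize(im[y:y+60,x:x+80],(800,600),interpolation=cv2.INTER_CUBIC)
cv2.imwrite("pics/h_top.png",r(c,270,180));cv2.imwrite("pics/h_scene.png",r(d,310,180))
```

```text
[ 0.53534326 -0.07882996  0.08114113] [-1.64958479e+01  3.03853312e+01  9.55339628e+01  5.14534118e-03
  5.41686446e+01 -9.94234868e+00] 0.006866965331767706 [-0.29808157 -0.6892256  -0.62495405] [-0.15498799 -0.01535967  0.06323228]
```

View pics/h_scene.png

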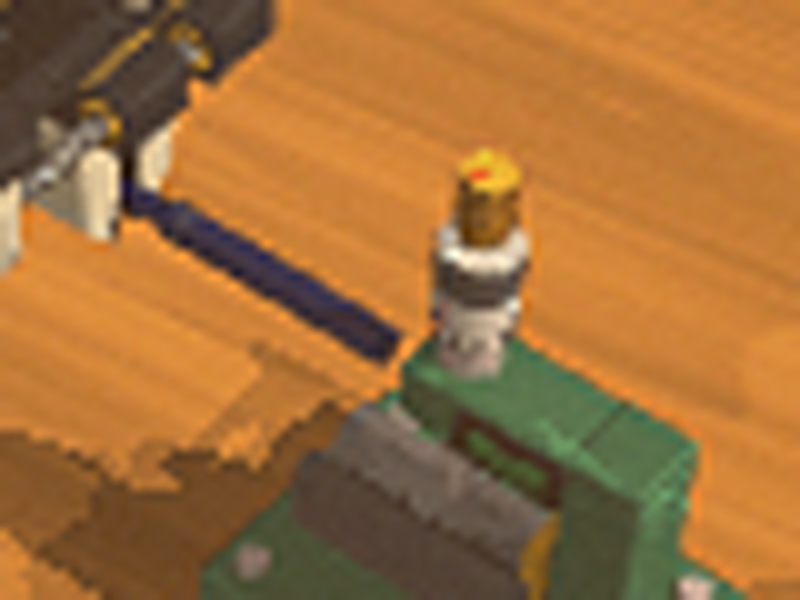

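View pics/h_top.png

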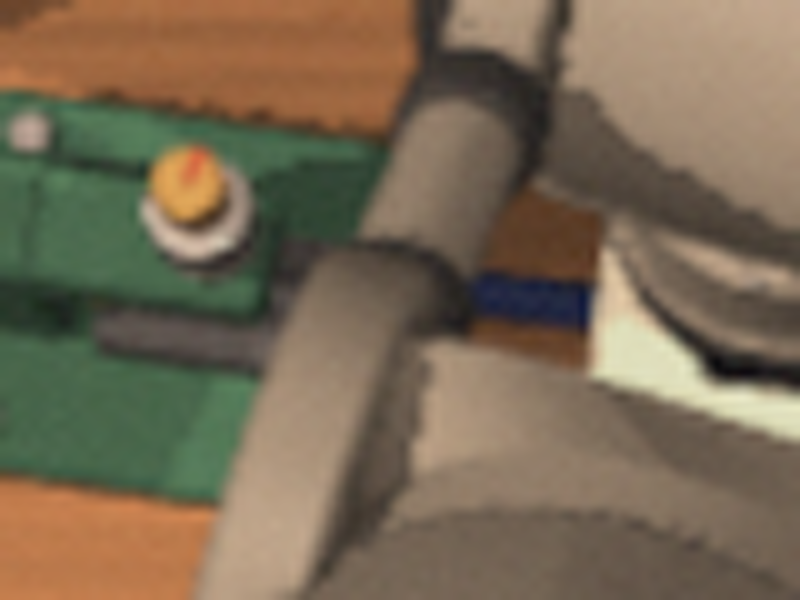

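Run:
```python
from h import *
g=[.54963,.05216,-6.96]
G=np.array([.53534,-.07883,.0971]);ax=np.array([.114,.993,0])
q=lambda P,n,x,y:((proj(n,P)+.5-[x,y])*10-.5).round(0).tolist()
print("scene tip,step",q([G+.107*ax,G+.027*ax],"scene",310,180))
for d in(-4,-2,2):
  a2=ax*np.cos(np.radians(d))+np.array([0,0,np.sin(np.radians(d))]);print(d,q([G+.107*a2,G+.027*a2],"scene",310,180))
print("top step",q([G+.027*ax, G+.107*ax],"top",270,180))
# cradle features: rims +/-8.5 , outer edges +/-17 at z 44.5, groove bottom, at y -45
L=[(x,y,z) for y in(-.045,.03) for x,z in((-.017,.0445),(-.0085,.0445),(0,.036),(.0085,.0445),(.017,.0445))]
for l,a,b in zip(L,q(W(g,L),"scene",310,180),q(W(g,L),"top",270,180)):print(l,a,b)
```

```text
scene tip,step [[392.0, 347.0], [171.0, 218.0]]
-4 [[390.0, 364.0], [171.0, 223.0]]
-2 [[391.0, 356.0], [171.0, 221.0]]
2 [[393.0, 338.0], [171.0, 216.0]]
top step [[654.0, 307.0], [324.0, 265.0]]
(-0.017, -0.045, 0.0445) [362.0, 399.0] [406.0, 384.0]
(-0.0085, -0.045, 0.0445) [345.0, 415.0] [411.0, 351.0]
(0, -0.045, 0.036) [327.0, 451.0] [417.0, 324.0]
(0.0085, -0.045, 0.0445) [311.0, 449.0] [420.0, 285.0]
(0.017, -0.045, 0.0445) [293.0, 466.0] [425.0, 252.0]
(-0.017, 0.03, 0.0445) [570.0, 524.0] [112.0, 344.0]
(-0.0085, 0.03, 0.0445) [553.0, 541.0] [117.0, 311.0]
(0, 0.03, 0.036) [533.0, 578.0] [126.0, 284.0]
(0.0085, 0.03, 0.0445) [519.0, 577.0] [128.0, 245.0]
(0.017, 0.03, 0.0445) [502.0, 595.0] [133.0, 213.0]
```

The held arbor is level: its tip is at (390,350) against a predicted (392,347). It lines up with the cradle to about 1 mm, and I correct x by about 1 mm. Next I lower it over the groove's open end.

Call:
step_arm --pt "0 0 0.15 0 0 0.002 0" --pt "0 0 0.3 0 0 0.002 0" --pt "0.1 0 0.37 0 0 0.002 0" --pt "0.1 0 0.43 0 0 0.002 0" --pt "0.1 0 0.47 0 0 0.002 0" --pt "0.1 0 0.48 0 0 0.002 0"

```text
clock: 6.3
ee_pos: [0.537, -0.07, 0.0333]
tcp_rot: [[0.123, 0.992, -0.001], [0.992, -0.123, 0.0], [0.0, -0.001, -1.0]]
contact_force: [-0.6, 0.7, -0.9]
width: 0.0068
finger_force: 40.0
```

Call:
step_arm --pt "0 0 0.01 0 0 0 0" --pt "0 0 0.02 0 0 0 0" --pt "0 0 0.02 0 0 0 0"

```text
clock: 6.55
ee_pos: [0.5374, -0.0701, 0.032]
tcp_rot: [[0.123, 0.992, 0.001], [0.992, -0.123, -0.0], [-0.0, 0.001, -1.0]]
contact_force: [-0.6, -0.9, -1.6]
width: 0.0067
finger_force: 40.0
```

Call:
step_arm --pt "0 0 0.01 0 0 0 0" --pt "0 0 0.02 0 0 0 0" --pt "0 0 0.02 0 0 0 0"

```text
clock: 6.8
ee_pos: [0.5372, -0.07, 0.0298]
tcp_rot: [[0.123, 0.992, 0.0], [0.992, -0.123, 0.0], [0.0, 0.0, -1.0]]
contact_force: [-0.9, -0.3, 0.1]
width: 0.0062
finger_force: 40.0
```

Call:
step_arm --pt "0 0 0.01 0 0 0 0" --pt "0 0 0.01 0 0 0 0" --pt "0 0 0.01 0 0 0 0"

```text
clock: 7.05
ee_pos: [0.5371, -0.07, 0.0288]
tcp_rot: [[0.123, 0.992, 0.0], [0.992, -0.123, 0.0], [0.0, 0.0, -1.0]]
contact_force: [-0.4, 0.4, 1.4]
width: 0.0065
finger_force: 40.0
```

Run:
```python
from h import *
s=bot.state();print(s["ee_pos"],s["contact_force"],s["ft_torque"])
d=bot.read_camera("scene")["frame"][:,:,::-1]
r=lambda im,x,y:cv2.resize(im[y:y+60,x:x+80],(800,600),interpolation=cv2.INTER_CUBIC)
cv2.imwrite("pics/l1.png",r(d,310,190))
```

```text
[ 0.53713578 -0.06996192  0.02877537] [-0.43059481  0.36279649  1.40088893] [-0.10455351  0.17777457  0.01234609]
```

View pics/l1.png

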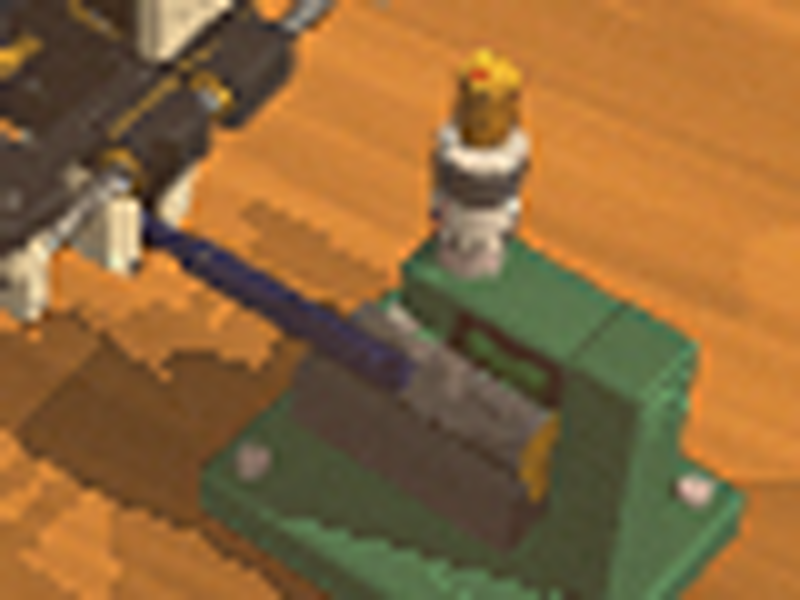

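The thick end lies in the groove, with its end face at about (400,370) in the crop and light contact felt. Next I slide it in gently.

Call:
step_arm --pt "0.02 0 0.005 0 0 0 0" --pt "0.05 0 0.005 0 0 0 0" --pt "0.08 0 0.005 0 0 0 0" --pt "0.11 0 0.005 0 0 0 0" --pt "0.13 0 0.005 0 0 0 0" --pt "0.15 0 0.005 0 0 0 0" --pt "0.15 0 0.005 0 0 0 0"

```text
clock: 7.68
ee_pos: [0.5389, -0.0544, 0.0282]
tcp_rot: [[0.123, 0.992, -0.0], [0.992, -0.123, 0.001], [0.001, -0.0, -1.0]]
contact_force: [-1.6, 0.4, 2.0]
width: 0.0062
finger_force: 40.1
```

Call:
step_arm --pt "0.02 0 0 0 0 0 0" --pt "0.05 0 0 0 0 0 0" --pt "0.08 0 0 0 0 0 0" --pt "0.11 0 0 0 0 0 0" --pt "0.13 0 0 0 0 0 0" --pt "0.15 0 0 0 0 0 0" --pt "0.15 0 0 0 0 0 0"

```text
clock: 8.27
ee_pos: [0.5407, -0.0395, 0.0282]
tcp_rot: [[0.123, 0.992, -0.0], [0.992, -0.123, 0.001], [0.001, -0.0, -1.0]]
contact_force: [-3.3, -0.5, 2.2]
width: 0.0066
finger_force: 40.1
```

Call:
step_arm --pt "0.02 -0.003 0 0 0 0 0" --pt "0.05 -0.006 0 0 0 0 0" --pt "0.08 -0.008 0 0 0 0 0" --pt "0.1 -0.008 0 0 0 0 0" --pt "0.11 -0.008 0 0 0 0 0" --pt "0.11 -0.008 0 0 0 0 0"

```text
clock: 8.77
ee_pos: [0.5416, -0.0289, 0.0284]
tcp_rot: [[0.123, 0.992, 0.001], [0.992, -0.123, 0.0], [0.0, 0.0, -1.0]]
contact_force: [-2.9, -1.4, 3.1]
width: 0.0064
finger_force: 40.1
```

Call:
step_arm --pt "0.005 0 0 0 0 0 0" --pt "0.01 0 0 0 0 0 0" --pt "0.015 0 0 0 0 0 0" --pt "0.02 0 0 0 0 0 0" --pt "0.02 0 0 0 0 0 0"

```text
clock: 9.18
ee_pos: [0.5417, -0.0274, 0.0283]
tcp_rot: [[0.123, 0.992, 0.0], [0.992, -0.123, -0.0], [-0.0, 0.0, -1.0]]
contact_force: [-2.9, -4.9, 3.3]
width: 0.0064
finger_force: 40.1
```

Call:
step_arm --pt "0.005 -0.003 0 0 0 0 0" --pt "0.01 -0.005 0 0 0 0 0" --pt "0.01 -0.005 0 0 0 0 0"

```text
clock: 9.43
ee_pos: [0.5416, -0.0264, 0.0284]
tcp_rot: [[0.123, 0.992, 0.001], [0.992, -0.123, -0.0], [-0.0, 0.001, -1.0]]
contact_force: [-3.0, -2.6, 4.1]
width: 0.0063
finger_force: 40.0
```

Call:
step_arm --pt "0.005 -0.003 0 0 0 0 0" --pt "0.01 -0.003 0 0 0 0 0" --pt "0.01 -0.003 0 0 0 0 0"

```text
clock: 9.68
ee_pos: [0.5415, -0.0252, 0.0284]
tcp_rot: [[0.123, 0.992, 0.001], [0.992, -0.123, -0.0], [-0.0, 0.001, -1.0]]
contact_force: [-1.3, -4.8, 4.0]
width: 0.0067
finger_force: 40.0
```

Run:
```python
from h import *
s=bot.state();print(s["ee_pos"],s["contact_force"],s["ft_torque"])
d=bot.read_camera("scene")["frame"][:,:,::-1]
r=lambda im,x,y:cv2.resize(im[y:y+60,x:x+80],(800,600),interpolation=cv2.INTER_CUBIC)
cv2.imwrite("pics/l2.png",r(d,310,190))
```

```text
[ 0.54154486 -0.02523424  0.02842619] [-1.26207443 -4.75653078  4.049771  ] [-7.11288503e-01  3.09055478e-01  3.47128169e-04]
```

View pics/l2.png

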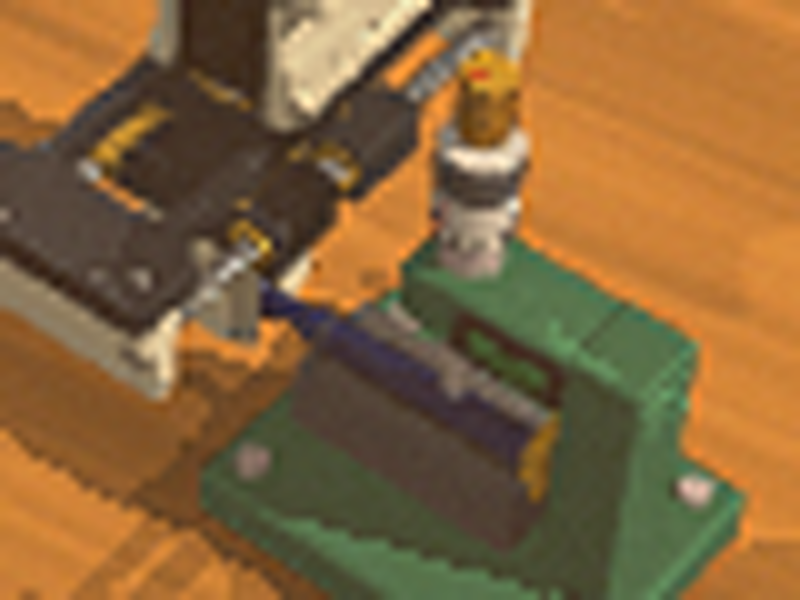

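The end face is close to the brass stop at about (530,440), and the force is still mostly friction. I'll creep on until the force rises clearly.

Call:
step_arm --pt "0.005 0 -0.002 0 0 0 0" --pt "0.01 0 -0.002 0 0 0 0" --pt "0.01 0 -0.002 0 0 0 0"

```text
clock: 9.98
ee_pos: [0.5415, -0.0241, 0.0285]
tcp_rot: [[0.123, 0.992, 0.001], [0.992, -0.123, 0.0], [0.0, 0.001, -1.0]]
contact_force: [0.1, -3.8, 4.0]
width: 0.0063
finger_force: 40.0
```

Call:
step_arm --pt "0.005 0 0 0 0 0 0" --pt "0.01 0 0 0 0 0 0" --pt "0.01 0 0 0 0 0 0"

```text
clock: 10.23
ee_pos: [0.5416, -0.0235, 0.0285]
tcp_rot: [[0.123, 0.992, 0.001], [0.992, -0.123, -0.001], [-0.001, 0.001, -1.0]]
contact_force: [-1.7, -7.0, 3.5]
width: 0.0064
finger_force: 40.0
```

Call:
step_arm --pt "0.005 0 0 0 0 0 0" --pt "0.008 0 0 0 0 0 0" --pt "0.008 0 0 0 0 0 0"

```text
clock: 10.48
ee_pos: [0.5416, -0.0234, 0.0285]
tcp_rot: [[0.123, 0.992, 0.0], [0.992, -0.123, -0.002], [-0.002, 0.001, -1.0]]
contact_force: [-2.1, -10.2, 4.0]
width: 0.0068
finger_force: 40.0
```

The arbor is home: it is blocked with 10 N on it. Now I relax the push slightly, release, lift, move over the ratchet and wind the wrist back.

Call:
step_arm --pt "-0.006 0 0 0 0 0 0" --pt "-0.006 0 0 0 0 0 0" --pt "-0.006 0 0 0 0 0 0.2" --pt "-0.006 0 0 0 0 0 0.4" --pt "-0.006 0 0 0 0 0 0.4" --pt "-0.006 0 0 0 0 0 0.4" --pt "-0.006 0 0 0 0 0 0.4"

```text
clock: 11.07
ee_pos: [0.5412, -0.0225, 0.0282]
tcp_rot: [[0.123, 0.992, -0.001], [0.992, -0.123, 0.001], [0.0, -0.001, -1.0]]
contact_force: [0.4, 0.5, 0.3]
width: 0.0342
finger_force: 0.0
```

Call:
step_arm --pt "0 0 -0.1 0 0 0 0.4" --pt "0 0 -0.3 0 0 0 0.4" --pt "0 0 -0.6 0 0 0 0.4" --pt "0 0 -1 0 0 0 0.4"

```text
clock: 11.4
ee_pos: [0.5397, -0.0225, 0.1281]
tcp_rot: [[0.123, 0.992, -0.005], [0.992, -0.123, 0.001], [0.001, -0.005, -1.0]]
contact_force: [0.7, -0.6, -0.2]
width: 0.0369
finger_force: 0.0
```

Call:
step_arm --pt "0 0 -0.4 0 0 0 0.4" --pt "0 0 -0.8 0 0 0 0.4" --pt "0 0 -1 0 0 0 0.4"

```text
clock: 11.65
ee_pos: [0.5427, -0.023, 0.2345]
tcp_rot: [[0.123, 0.992, 0.008], [0.992, -0.123, -0.001], [-0.0, 0.008, -1.0]]
contact_force: [1.0, -1.2, 1.1]
width: 0.0369
finger_force: 0.0
```

Call:
step_arm --pt "0.3 0 0 0 0 0 0.4" --pt "0.6 0 0 0 0 0 0.4" --pt "0.76 0 0 0 0 0 0.4" --pt "0.76 0 0 0 0 0 0.4"

```text
clock: 11.98
ee_pos: [0.5506, 0.0555, 0.2294]
tcp_rot: [[0.12, 0.993, 0.001], [0.993, -0.12, 0.001], [0.001, 0.001, -1.0]]
contact_force: [-1.4, 0.0, -0.1]
width: 0.037
finger_force: 0.0
```

Call:
step_arm --pt "0 0 0 0 0 -0.32 0.4" --pt "0 0 0 0 0 -0.32 0.4" --pt "0 0 0 0 0 -0.32 0.4" --pt "0 0 0 0 0 -0.32 0.4" --pt "0 0 0 0 0 -0.32 0.4" --pt "0 0 0 0 0 -0.32 0.4" --pt "0 0 0 0 0 -0.32 0.4" --pt "0 0 0 0 0 -0.32 0.4"

```text
clock: 12.65
ee_pos: [0.5505, 0.0518, 0.2289]
tcp_rot: [[-0.772, 0.635, 0.0], [0.635, 0.772, -0.0], [-0.0, -0.0, -1.0]]
contact_force: [-0.3, 0.1, 0.7]
width: 0.0368
finger_force: 0.0
```

Call:
step_arm --pt "0 0 0 0 0 -0.32 0.4" --pt "0 0 0 0 0 -0.32 0.4" --pt "0 0 0 0 0 -0.32 0.4" --pt "0 0 0 0 0 -0.32 0.4" --pt "0 0 0 0 0 -0.32 0.4" --pt "0 0 0 0 0 -0.32 0.4" --pt "0 0 0 0 0 -0.32 0.4" --pt "0 0 0 0 0 -0.32 0.4"

```text
clock: 13.32
ee_pos: [0.5505, 0.0518, 0.2289]
tcp_rot: [[-0.952, -0.307, 0.0], [-0.307, 0.952, -0.0], [0.0, -0.0, -1.0]]
contact_force: [-0.1, -1.2, -0.4]
width: 0.0363
finger_force: 0.0
```

Call:
step_arm --pt "0 0 0 0 0 -0.14 0.4" --pt "0 0 0 0 0 -0.14 0.4" --pt "0 0 0 0 0 -0.14 0.4" --pt "0 0 0 0 0 -0.14 0.4" --pt "0 0 0 0 0 -0.14 0.4"

```text
clock: 13.73
ee_pos: [0.5505, 0.0518, 0.2289]
tcp_rot: [[-0.733, -0.68, 0.0], [-0.68, 0.733, -0.0], [-0.0, -0.0, -1.0]]
contact_force: [-0.4, 0.2, -0.6]
width: 0.0366
finger_force: 0.0
```

Run:
```python
from h import *
s=bot.state();print(s["ee_pos"],np.array(s["tcp_rot"]).round(4).tolist(),s["q"],s["contact_force"],s["ft_torque"],s["width"])
c=bot.read_camera("top")["frame"][:,:,::-1];d=bot.read_camera("scene")["frame"][:,:,::-1]
cv2.imwrite("pics/r_all.png",np.hstack([c,d]))
r=lambda im,x,y:cv2.resize(im[y:y+75,x:x+50],(400,600),interpolation=cv2.INTER_CUBIC)
cv2.imwrite("pics/r1.png",np.hstack([r(c,265,160),r(d,330,175)]))
```

```text
[0.55052808 0.05184936 0.22888474] [[-0.7334, -0.6798, 0.0002], [-0.6798, 0.7334, -0.0002], [-0.0, -0.0002, -1.0]] [-2.55655910e+00  2.24412626e+01  8.26617197e+01 -8.51344286e-03
  7.48861970e+01 -1.35383264e+02] [-0.40459077  0.1621835  -0.64981308] [ 0.04206887  0.05497737 -0.0076467 ] 0.036615061085831055
```

View pics/r1.png

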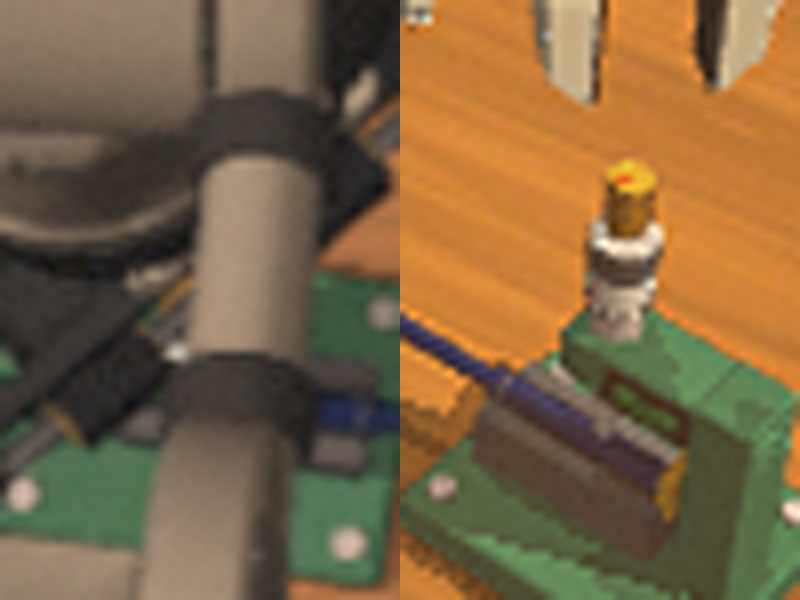

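The arbor is seated against the brass stop at about (680,470), and the fingers straddle the cap at (630,175). I descend and grip the ratchet.

Call:
step_arm --pt "0 0 0.2 0 0 0 0.4" --pt "0 0 0.45 0 0 0 0.4" --pt "0 0 0.6 0 0 0 0.4" --pt "0 0 0.66 0 0 0 0.4" --pt "0 0 0.66 0 0 0 0.4" --pt "0 0 0.66 0 0 0 0.4"

```text
clock: 14.33
ee_pos: [0.5511, 0.0524, 0.1631]
tcp_rot: [[-0.735, -0.678, 0.001], [-0.678, 0.735, 0.0], [-0.001, -0.0, -1.0]]
contact_force: [-0.3, 0.2, 0.0]
width: 0.0369
finger_force: 0.0
```

Call:
step_arm --pt "0 0 0 0 0 0 0.2" --pt "0 0 0 0 0 0 0.1" --pt "0 0 0 0 0 0 0.1" --pt "0 0 0 0 0 0 0.1" --pt "0 0 0 0 0 0 0.1" --pt "0 0 0 0 0 0 0.1" --grip_force 25

```text
clock: 14.83
ee_pos: [0.5514, 0.0522, 0.1632]
tcp_rot: [[-0.735, -0.678, 0.002], [-0.678, 0.735, -0.0], [-0.001, -0.002, -1.0]]
contact_force: [2.1, -1.9, 3.1]
width: 0.0153
finger_force: 25.0
```

Run:
```python
from rig import bot
s=bot.state()
for k in("clock","ee_pos","q","contact_force","ft_torque","width","finger_force"):print(k,s[k])
```

```text
clock 14.8333
ee_pos [0.5513729  0.05220231 0.16318532]
q [-2.50841212e+00  2.58015194e+01  8.82846407e+01 -2.29653323e-02
  6.57946599e+01 -1.35213859e+02]
contact_force [ 2.06579122 -1.86709647  3.09383224]
ft_torque [-0.23054338 -0.19090473  0.04017316]
width 0.015310708643812928
finger_force 25.00064492225647
```

```bash
cat > tq.py <<'E'
import sys
from h import *
N=int(sys.argv[1]) if len(sys.argv)>1 else 8
A=[];F=[]
for i in range(N):
    im=bot.read_camera("scene")["frame"]; s=bot.state()
    A.append([s["ft_torque"][2],s["joint_torque"][5]]);F.append(s["contact_force"])
A=np.array(A);print("clk",s["clock"],"q6",round(s["q"][5],2),"tz",A.mean(0).round(4),"sd",A.std(0).round(4),"F",np.mean(F,0).round(2))
# red mark on sleeve: pixels around sleeve in the scene view
g=[.5496,.0522,-6.96]
sl=proj("scene",W(g,[(0,0,.158),(0,0,.125),(0,0,.184)]));x0,y0=sl[0].round().astype(int)
w=im[y0-3:y0+16,x0-7:x0+7].astype(int);d=w[:,:,0]-w[:,:,1:].max(2);d2=w[:,:,0]-(w[:,:,1]+w[:,:,2])//2
cv2.imwrite(f"pics/s{s['clock']:.2f}.png",im[:,:,::-1])
m=(d>40)&(w[:,:,2]>w[:,:,1]-35);ys,xs=np.nonzero(m);print("red",list(zip((xs+x0-7).tolist(),(ys+y0-3).tolist(),d[m].tolist())))
print(sl.round(1).tolist())
E
python3 tq.py 8
```

```text
clk 15.2333 q6 -135.22 tz [0.0229 0.0001] sd [0.0231 0.001 ] F [ 1.6  -2.22  5.23]
red []
[[357.8, 203.2], [356.9, 211.5], [358.6, 196.4]]
```

Call:
step_arm --pt "0 -0.003 0 0 0 0.015 0.1" --pt "0 -0.003 0 0 0 0.04 0.1" --pt "0 -0.003 0 0 0 0.065 0.1" --pt "0 -0.003 0 0 0 0.09 0.1" --pt "0 -0.003 0 0 0 0.111 0.1" --pt "0 -0.003 0 0 0 0.111 0.1"

```text
clock: 15.73
ee_pos: [0.5514, 0.0521, 0.1631]
tcp_rot: [[-0.924, -0.383, 0.002], [-0.383, 0.924, -0.0], [-0.002, -0.001, -1.0]]
contact_force: [0.7, -1.8, 6.3]
width: 0.0149
finger_force: 25.0
```

```bash
python3 tq.py 4
```

```text
clk 15.9333 q6 -115.26 tz [-0.0235  0.0869] sd [0.0345 0.1407] F [ 1.06 -1.77  5.59]
red [(353, 211, 45)]
[[357.8, 203.2], [356.9, 211.5], [358.6, 196.4]]
```

```bash
sed -i 's/^A=np.array(A);/print("j6",[round(a[1],4) for a in A]);A=np.array(A);/' tq.py && python3 tq.py 4
```

```text
j6 [np.float64(-0.0284), np.float64(-0.0289), np.float64(-0.029), np.float64(-0.029)]
clk 16.1333 q6 -115.26 tz [-0.0362 -0.0288] sd [0.0418 0.0003] F [ 0.8  -1.67  6.16]
red [(353, 211, 45)]
[[357.8, 203.2], [356.9, 211.5], [358.6, 196.4]]
```

`joint_torque[5]` gives a clean signal: −0.029 N m is the free thimble's drag. I turn on, staying below the earliest possible slip at about 88°.

Call:
step_arm --pt "0 0 0 0 0 0.02 0.1" --pt "0 0 0 0 0 0.05 0.1" --pt "0 0 0 0 0 0.085 0.1" --pt "0 0 0 0 0 0.12 0.1" --pt "0 0 0 0 0 0.155 0.1" --pt "0 0 0 0 0 0.19 0.1" --pt "0 0 0 0 0 0.22 0.1" --pt "0 0 0 0 0 0.22 0.1"

```text
clock: 16.8
ee_pos: [0.5514, 0.052, 0.1631]
tcp_rot: [[-0.956, 0.295, 0.002], [0.295, 0.956, -0.0], [-0.002, 0.0, -1.0]]
contact_force: [0.8, -2.3, 5.1]
width: 0.0155
finger_force: 25.0
```

Call:
step_arm --pt "0 0 0 0 0 0.02 0.1" --pt "0 0 0 0 0 0.05 0.1" --pt "0 0 0 0 0 0.08 0.1" --pt "0 0 0 0 0 0.1 0.1" --pt "0 0 0 0 0 0.11 0.1" --pt "0 0 0 0 0 0.11 0.1"

```text
clock: 17.3
ee_pos: [0.5514, 0.052, 0.1631]
tcp_rot: [[-0.801, 0.599, 0.002], [0.599, 0.801, -0.0], [-0.002, 0.001, -1.0]]
contact_force: [0.5, -3.3, 5.5]
width: 0.0153
finger_force: 25.0
```

```bash
python3 tq.py 5
```

```text
j6 [np.float64(0.1506), np.float64(0.0141), np.float64(-0.0199), np.float64(-0.0272), np.float64(-0.0288)]
clk 17.55 q6 -55.86 tz [-0.0252  0.0177] sd [0.0155 0.0682] F [ 0.91 -2.26  5.88]
red []
[[357.8, 203.2], [356.9, 211.5], [358.6, 196.4]]
```

Call:
step_arm --pt "0 0 0 0 0 0.03 0.1" --pt "0 0 0 0 0 0.06 0.1" --pt "0 0 0 0 0 0.09 0.1" --pt "0 0 0 0 0 0.11 0.1" --pt "0 0 0 0 0 0.11 0.1" --pt "0 0 0 0 0 0.11 0.1" --pt "0 0 0 0 0 0.11 0.1"

```text
clock: 18.13
ee_pos: [0.5514, 0.0519, 0.1631]
tcp_rot: [[-0.552, 0.834, 0.002], [0.834, 0.552, -0.0], [-0.001, 0.001, -1.0]]
contact_force: [-0.5, -2.2, 5.7]
width: 0.0154
finger_force: 25.0
```

```bash
python3 tq.py 4|head -2
```

```text
j6 [np.float64(-0.027), np.float64(-0.0287), np.float64(-0.029), np.float64(-0.0291)]
clk 18.3333 q6 -36.06 tz [-0.0079 -0.0284] sd [0.0164 0.0008] F [ 0.45 -2.24  5.69]
```

Call:
step_arm --pt "0 0 0 0 0 0.03 0.1" --pt "0 0 0 0 0 0.06 0.1" --pt "0 0 0 0 0 0.09 0.1" --pt "0 0 0 0 0 0.11 0.1" --pt "0 0 0 0 0 0.11 0.1" --pt "0 0 0 0 0 0.11 0.1" --pt "0 0 0 0 0 0.11 0.1"

```text
clock: 18.92
ee_pos: [0.5514, 0.0519, 0.1631]
tcp_rot: [[-0.237, 0.971, 0.001], [0.971, 0.237, -0.0], [-0.001, 0.001, -1.0]]
contact_force: [0.6, -2.8, 6.6]
width: 0.0154
finger_force: 25.0
```

```bash
python3 tq.py 4|head -2
```

```text
j6 [np.float64(-0.027), np.float64(-0.0287), np.float64(-0.029), np.float64(-0.0291)]
clk 19.1167 q6 -16.26 tz [-0.0226 -0.0284] sd [0.0209 0.0008] F [ 0.38 -2.26  5.67]
```

Call:
step_arm --pt "0 0 0 0 0 0.03 0.1" --pt "0 0 0 0 0 0.06 0.1" --pt "0 0 0 0 0 0.09 0.1" --pt "0 0 0 0 0 0.11 0.1" --pt "0 0 0 0 0 0.11 0.1" --pt "0 0 0 0 0 0.11 0.1" --pt "0 0 0 0 0 0.11 0.1"

```text
clock: 19.7
ee_pos: [0.5513, 0.0519, 0.1631]
tcp_rot: [[0.106, 0.994, 0.001], [0.994, -0.106, -0.001], [-0.0, 0.001, -1.0]]
contact_force: [1.3, -2.4, 6.1]
width: 0.0151
finger_force: 25.0
```

```bash
python3 tq.py 4|head -2
```

```text
j6 [np.float64(-0.0258), np.float64(-0.0275), np.float64(-0.0277), np.float64(-0.0278)]
clk 19.9 q6 3.54 tz [-0.0317 -0.0272] sd [0.0176 0.0008] F [ 0.62 -2.73  5.63]
```

Call:
step_arm --pt "0 0 0 0 0 0.03 0.1" --pt "0 0 0 0 0 0.06 0.1" --pt "0 0 0 0 0 0.09 0.1" --pt "0 0 0 0 0 0.11 0.1" --pt "0 0 0 0 0 0.11 0.1" --pt "0 0 0 0 0 0.11 0.1" --pt "0 0 0 0 0 0.11 0.1"

```text
clock: 20.48
ee_pos: [0.5513, 0.0519, 0.1631]
tcp_rot: [[0.436, 0.9, 0.001], [0.9, -0.436, -0.001], [0.0, 0.001, -1.0]]
contact_force: [-0.1, -2.4, 6.5]
width: 0.0154
finger_force: 25.0
```

```bash
python3 tq.py 4|head -2
```

```text
j6 [np.float64(-0.0088), np.float64(-0.0105), np.float64(-0.0108), np.float64(-0.0109)]
clk 20.6833 q6 23.34 tz [-0.0236 -0.0103] sd [0.0238 0.0008] F [ 0.53 -2.29  6.15]
```

Call:
step_arm --pt "0 0 0 0 0 0.003 0.1" --pt "0 0 0 0 0 0.006 0.1" --pt "0 0 0 0 0 0.009 0.1" --pt "0 0 0 0 0 0.012 0.1" --pt "0 0 0 0 0 0.015 0.1" --pt "0 0 0 0 0 0.018 0.1" --pt "0 0 0 0 0 0.021 0.1" --pt "0 0 0 0 0 0.024 0.1"

```text
clock: 21.35
ee_pos: [0.5512, 0.0519, 0.1631]
tcp_rot: [[0.503, 0.864, 0.001], [0.864, -0.503, -0.001], [0.0, 0.001, -1.0]]
contact_force: [-0.1, -2.6, 6.9]
width: 0.0154
finger_force: 25.0
```

```bash
python3 -c "
from rig import bot;s=bot.state();print(s['joint_torque'],s['q'],s['ft_torque'])"; python3 tq.py 6|head -2
```

```text
[  1.41551446 -43.73538494 -20.73903859   0.8629912    0.09776296
  -0.10033435] [-2.53300637e+00  2.58145636e+01  8.82712460e+01 -3.46205024e-02
  6.58398903e+01  2.76828754e+01] [-0.59116717  0.02699489  0.09893801]
j6 [np.float64(0.0063), np.float64(0.1105), np.float64(0.0404), np.float64(0.0172), np.float64(0.0117), np.float64(0.0106)]
clk 21.65 q6 27.66 tz [-0.0068  0.0328] sd [0.0325 0.0365] F [ 0.44 -2.85  5.5 ]
```

Settled torque shows touch at about 138° of turn and slip onset at about 162.5°, which is roughly now (q6 ≈ 27.7). I add the slip smoothly, aiming for about 45° (q6 ≈ 72), in two tapered moves.

Call:
step_arm --pt "0 0 0 0 0 0.01 0.1" --pt "0 0 0 0 0 0.025 0.1" --pt "0 0 0 0 0 0.045 0.1" --pt "0 0 0 0 0 0.065 0.1" --pt "0 0 0 0 0 0.085 0.1" --pt "0 0 0 0 0 0.1 0.1" --pt "0 0 0 0 0 0.11 0.1" --pt "0 0 0 0 0 0.115 0.1"

```text
clock: 22.32
ee_pos: [0.5512, 0.0519, 0.1631]
tcp_rot: [[0.777, 0.63, 0.001], [0.63, -0.777, -0.001], [0.001, 0.001, -1.0]]
contact_force: [-0.3, -3.1, 5.4]
width: 0.015
finger_force: 25.0
```

```bash
python3 tq.py 7|head -2
```

```text
j6 [np.float64(0.0688), np.float64(0.1959), np.float64(0.0594), np.float64(0.0155), np.float64(0.0054), np.float64(0.0034), np.float64(0.003)]
clk 22.6667 q6 48.36 tz [0.0053 0.0502] sd [0.0349 0.0647] F [-0.04 -2.5   6.19]
```

```bash
ls pics/s*.png | tr '\n' ' '
python3 - <<'E'
import cv2,glob,numpy as np
fs=sorted(glob.glob("pics/s[0-9]*.png"),key=lambda f:float(f[6:-4]))
c=[cv2.imread(f)[198:220,350:366].astype(int) for f in fs]
for f,w in zip(fs,c):
    d=w[:,:,2]-w[:,:,:2].max(2); d[:4]=-99 ; i=np.unravel_index(d.argsort(axis=None)[-4:],d.shape); print(f,[(x+350,y+198,d[y,x]) for y,x in zip(*i)])
for a,b,f in zip(c,c[1:],fs[1:]): print(f,np.abs(a-b).mean((1,2)).round().astype(int).tolist())
r=lambda w:cv2.resize(w.astype(np.uint8),(160,220),interpolation=cv2.INTER_NEAREST)
c=c[-10:]; cv2.imwrite("pics/mont.png",np.vstack([np.hstack([r(w) for w in c[-5:]]),np.hstack([r(w) for w in c[:5]])]))
E
```

```text
pics/s15.23.png pics/s15.93.png pics/s16.13.png pics/s17.55.png pics/s18.33.png pics/s19.12.png pics/s19.90.png pics/s20.68.png pics/s21.65.png pics/s22.67.png pics/scene0.png pics/s15.23.png [(np.int64(350), np.int64(215), np.int64(92)), (np.int64(362), np.int64(213), np.int64(95)), (np.int64(365), np.int64(215), np.int64(95)), (np.int64(363), np.int64(214), np.int64(99))]
pics/s15.93.png [(np.int64(350), np.int64(215), np.int64(94)), (np.int64(362), np.int64(213), np.int64(96)), (np.int64(365), np.int64(215), np.int64(96)), (np.int64(363), np.int64(214), np.int64(99))]
pics/s16.13.png [(np.int64(350), np.int64(215), np.int64(93)), (np.int64(362), np.int64(213), np.int64(93)), (np.int64(365), np.int64(215), np.int64(97)), (np.int64(363), np.int64(214), np.int64(99))]
pics/s17.55.png [(np.int64(365), np.int64(215), np.int64(93)), (np.int64(350), np.int64(215), np.int64(93)), (np.int64(362), np.int64(213), np.int64(96)), (np.int64(363), np.int64(214), np.int64(98))]
pics/s18.33.png [(np.int64(350), np.int64(215), np.int64(93)), (np.int64(362), np.int64(213), np.int64(94)), (np.int64(3
[... 1227 characters left out ...]
, 2, 2, 2, 2, 2, 2, 2, 2, 1, 2, 2]
pics/s17.55.png [36, 36, 41, 42, 44, 41, 29, 20, 32, 15, 15, 16, 17, 5, 2, 4, 4, 6, 6, 5, 3, 2]
pics/s18.33.png [28, 30, 37, 54, 38, 51, 32, 36, 46, 51, 62, 22, 18, 5, 6, 17, 19, 5, 4, 2, 2, 2]
pics/s19.12.png [8, 5, 10, 25, 43, 53, 11, 25, 44, 36, 36, 22, 13, 3, 5, 14, 14, 3, 3, 2, 2, 2]
pics/s19.90.png [52, 66, 71, 79, 59, 52, 43, 51, 44, 36, 50, 26, 14, 4, 6, 10, 10, 6, 5, 2, 2, 2]
pics/s20.68.png [43, 43, 39, 44, 51, 46, 39, 28, 32, 19, 18, 8, 3, 3, 5, 19, 16, 4, 4, 2, 2, 2]
pics/s21.65.png [12, 16, 12, 13, 13, 17, 20, 11, 5, 2, 2, 2, 2, 3, 2, 8, 9, 4, 3, 2, 2, 2]
pics/s22.67.png [37, 37, 37, 39, 40, 45, 40, 16, 3, 2, 2, 2, 2, 2, 2, 2, 5, 2, 2, 5, 3, 1]
```

The sleeve pixels (rows 210–215) changed on every earlier turn but stood still over the last 20.7°. So the ratchet is slipping, by about 20° so far. I add about 24° and release.

Call:
step_arm --pt "0 0 0 0 0 0.01 0.1" --pt "0 0 0 0 0 0.03 0.1" --pt "0 0 0 0 0 0.055 0.1" --pt "0 0 0 0 0 0.08 0.1" --pt "0 0 0 0 0 0.105 0.1" --pt "0 0 0 0 0 0.122 0.1" --pt "0 0 0 0 0 0.132 0.1" --pt "0 0 0 0 0 0.136 0.1"

```text
clock: 23.33
ee_pos: [0.5512, 0.052, 0.1631]
tcp_rot: [[0.968, 0.251, 0.001], [0.251, -0.968, -0.0], [0.001, 0.001, -1.0]]
contact_force: [-0.7, -3.2, 6.8]
width: 0.0152
finger_force: 25.0
```

```bash
python3 tq.py 7|head -2
python3 - <<'E'
import cv2,glob,numpy as np
fs=sorted(glob.glob("pics/s[0-9]*.png"),key=lambda f:float(f[6:-4]))[-2:]
a,b=[cv2.imread(f)[198:220,350:366].astype(int) for f in fs];print(fs,np.abs(a-b).mean((1,2)).round().astype(int).tolist())
E
```

```text
j6 [np.float64(0.0972), np.float64(0.1685), np.float64(0.0522), np.float64(0.0157), np.float64(0.0075), np.float64(0.0058), np.float64(0.0055)]
clk 23.6833 q6 72.84 tz [-0.014   0.0503] sd [0.0245 0.0575] F [ 0.03 -2.49  6.6 ]
['pics/s22.67.png', 'pics/s23.68.png'] [45, 42, 38, 43, 43, 32, 31, 38, 10, 3, 2, 2, 2, 1, 1, 2, 2, 2, 2, 2, 3, 2]
```

The sleeve stayed frozen again, and slip stands at about 45°. Now I release and lift clear.

Call:
step_arm --pt "0 0 0 0 0 0 0.25" --pt "0 0 0 0 0 0 0.4" --pt "0 0 0 0 0 0 0.4" --pt "0 0 0 0 0 0 0.4" --pt "0 0 0 0 0 0 0.4"

```text
clock: 24.1
ee_pos: [0.5506, 0.0524, 0.162]
tcp_rot: [[0.968, 0.253, -0.001], [0.253, -0.968, 0.0], [-0.001, -0.001, -1.0]]
contact_force: [0.6, 0.3, 0.2]
width: 0.0363
finger_force: 0.0
```

Call:
step_arm --pt "0 0 -0.1 0 0 0 0.4" --pt "0 0 -0.3 0 0 0 0.4" --pt "0 0 -0.6 0 0 0 0.4" --pt "0 0 -0.9 0 0 0 0.4" --pt "0 0 -0.9 0 0 0 0.4"

```text
clock: 24.52
ee_pos: [0.5535, 0.0523, 0.2593]
tcp_rot: [[0.967, 0.253, 0.011], [0.253, -0.968, -0.0], [0.011, 0.003, -1.0]]
contact_force: [0.6, 0.8, 0.1]
width: 0.0367
finger_force: 0.0
```

Run:
```python
from h import *
s=bot.state();print(s["clock"],s["ee_pos"],s["contact_force"])
d=bot.read_camera("scene")["frame"][:,:,::-1];o=cv2.imread("pics/scene0.png")
r=lambda im:cv2.resize(im[185:245,320:400],(800,600),interpolation=cv2.INTER_CUBIC)
cv2.imwrite("pics/end.png",r(d))
for n,(x,y,w,h) in dict(case=(415,245,70,90),cup=(325,275,30,30),driver=(250,225,58,60)).items():print(n,np.abs(d[y:y+h,x:x+w].astype(int)-o[y:y+h,x:x+w]).mean().round(1))
```

```text
24.5167 [0.55351758 0.05225526 0.2593425 ] [0.59872846 0.7872114  0.12915711]
case 6.1
cup 5.5
driver 4.4
```

View pics/end.png

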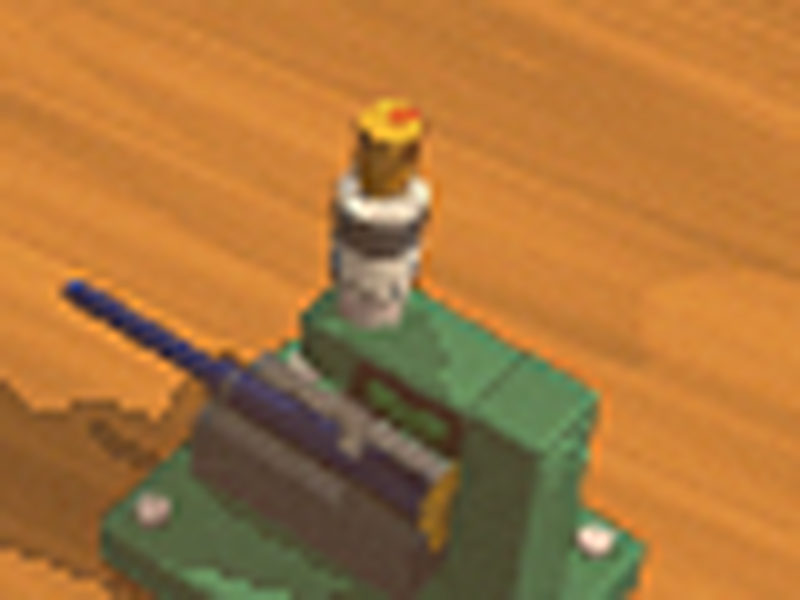

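The arbor lies seated against the brass stop at about (435,500). The cap's red line at (405,115) has turned as expected, and the other objects are undisturbed. Handing in.

```bash
python3 -c "
from rig import bot
print(bot.finish_job())"
```

```text
the job is handed in; nothing more can be done
None
```

The arbor is home against the brass stop and clamped at ratchet pressure, with about 45° of ratchet slip (estimated from wrist torque and the sleeve standing still in the camera); the job was handed in at about 24.5 s, with no verdict returned.

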